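# Prop the brake cover and wind the bin brake home

## Task

The tilting bin is to be braked for the trip upstairs, with its brake box left open for the check at the lift. Use the collared prop pin from its holder to lift the spring-loaded flip cover of the brake box, stand the pin in the socket just in front of the hinge with its collar flush on the block, and let the cover lean open against it; then turn the knob under the cover gently clockwise until it is home against its stop. Feel the pin into its socket rather than forcing it (keep its push on the box well under 40 N), hold the knob with a light grip (20 N is plenty) and do not strain it against its stop, and leave the bottle, saucer, shot glass and tin lid where they are.

Things in the scene. Friction and masses are not known exactly. Their poses are not given: they have to be found in the camera images.
- brake_box: Grey box fixed on the shelf, origin at the centre of its underside; x points to its rear (hinge side), y to its left, z up. Box coordinates in mm in this frame. 160 wide (y -80 to 80). Deck: top at z 30, x -80 to 27, side lips up to z 50 at y -78 and 78. Rear block: top at z 84, x 27 to 77, full width; in it the black socket block, 40 x 66, top at z 85 (see prop_collar).
- cover_hinge (a point): Middle of the cover's hinge line, on the cover's underside, at box x 72, y 0, z 86.5; the line runs along the box's y. The frame turns with the cover: its -x axis points along the cover from hinge to free edge.
- cover_edge (a point): Middle of the free front edge, underside, of the flip cover: a flat steel plate 140 mm from hinge to edge, 150 mm wide (box y -75 to 75), 4 mm thick. Closed, it lies level, roofing the block, deck and knob; this edge is then at box x -68, z 86.5, free in the air, open beneath at the front and sides.
- cover (a joint): Opening angle of the flip cover, rad: 0 closed and level, 1.57 upright, 2.1 leaning fully back. Spring and weight always push it shut, also past upright: 0.15 to 0.23 N m when closed, 0.15 to 0.2 N m near upright (1 to 2 N at the free edge). It never stays open by itself. Leaning on the seated prop pin it rests at about 1.25 to 1.4 rad.
- knob_grip (a point): The knob on the deck under the cover, axis vertical at box x -40, y 0: a 48 mm disc with an upright grip bar 46 mm long, 14 mm thick and 32 mm high on it, bar top at box z 74. This point is on the axis in the upper part of the bar, at box z 67; its x axis runs along the bar.
- knob (a joint): Angle of the knob in rad, growing clockwise seen from above; at 0 the bar runs along the box's x axis; hard stop at 1.0. It starts between 0 and 0.3. Stiff: friction moment about 0.1 N m; stays where it is left.
- prop_head (a point): Grip point in the black paddle head of the loose prop pin: 16 mm below the head's top, on the axis. Head 26 (its x) x 16 (its y) x 72 mm high. Below it: 12 mm steel shaft 44 mm long (top 10 mm flared), round collar 30 wide and 6 thick, 12 mm spigot 40 long, tip tapered over 10 mm to 6 mm wide. Grip point 146 mm above the tip, 106 mm above the collar's underside. 0.18 kg; z up the pin.
- prop_collar (a point): Centre of the underside of the pin's collar, 40 mm above the tip; lies on the socket block when seated (pin then tilts up to 0.15 rad). Socket: upright hole 15 mm wide, 46 deep, mouth at box z 85, nominally at x 47, y -35, really up to 3 mm off in x and 12 mm in y: find it by feel or sight. Lowering the pin before a cover not leaning back enough, the head's underside can catch its edge.
- holder: Black block 60 x 60 x 50 mm fixed on the shelf, origin at the centre of its underside, z up, with a 16 mm wide, 44 mm deep upright hole in the middle in which the prop pin is parked (collar resting on the block).
- bottle: Empty green beer bottle standing on the shelf, 61 mm wide, 235 mm high, origin at the centre of its underside. Leave alone.
- saucer: White saucer, 130 mm wide, 18 mm high, origin at the centre of its underside. Leave alone.
- shot_glass: Frosted shot glass standing, 48 mm wide, 60 mm high, origin at the centre of its underside. Leave alone.
- tin_lid: Tin lid lying flat, 76 mm wide, 9 mm high, origin at the centre of its underside. Leave alone.
- tilt_bin: Steel bin on side pins, with two bottles lying in it, about 260 mm deep, 260 mm wide and 210 mm high, fixed; origin on the shelf under its centre. To the left of the brake box.
There are look-alikes about, which are no part of the job. Of the things shaped like the brake_box, the grey one is meant.

How it is judged (in metres and radians):
On the way, in this order (a step that is already met when the one before it is completed fails the run):
1. the prop pin stands seated in the socket, let go, with the cover leaning open on it (value of joint cover above 1.15 rad and contact force between prop and cover above 0.3 N and z of prop_collar in the frame of brake_box between 0.08 and 0.091 m and x of prop_collar in the frame of brake_box between 0.034 and 0.06 m and y of prop_collar in the frame of brake_box between -0.053 and -0.017 m and angle between prop_head's own z axis and vertical below 0.2 rad and contact force between the fingers and prop below 0.1 N), for 0.3 s.
2. the knob is turned clockwise home to its stop (value of joint knob above 0.95 rad), for 0.2 s.
At the end, for the whole second after the job is handed in: Knob within 0.05 rad of its stop (above 0.95 rad); prop pin at rest in the socket, collar within 6 mm of the socket block's top (within 13 mm in x, 18 mm in y of the socket's nominal place), tilted under 0.2 rad; cover leaning on it, open more than 1.15 rad (value of joint cover above 1.15 rad and contact force between prop and cover above 0.3 N and z of prop_collar in the frame of brake_box between 0.08 and 0.091 m and x of prop_collar in the frame of brake_box between 0.034 and 0.06 m and y of prop_collar in the frame of brake_box between -0.053 and -0.017 m and angle between prop_head's own z axis and vertical below 0.2 rad and value of joint knob above 0.95 rad and linear speed of prop below 0.02 m/s); the robot touches nothing.
It fails at once if the prop pin is forced onto the box, its cover or the socket block with more than 40 N (contact force between prop and brake_box above 40 N).
It fails at once if the knob is squeezed or strained with more than 90 N of finger contact in all (contact force between the fingers and knob above 90 N).
It fails at once if the bottle, saucer, shot glass or tin lid is disturbed (moved more than 20 mm) (distance of any of bottle, saucer, shot_glass, tin_lid from where it was at the start of the episode above 0.02 m).
It also fails if it takes over 72 s, if anything falls off the work surface, if the arm or the gripper's body presses on something with over 40 N, if the wrist force passes 120 N, or if a joint passes its speed limit or range.

## Robot

A 6-joint arm with a two-finger parallel gripper is mounted at the origin on the work surface. World frame = base frame: x ahead of the robot, y to its left, z up, the work surface at z = 0. Lengths are in m, angles in degrees, forces in N, time in s.
With the tool pointing down it reaches from about 0.325 to 0.85 m from the base axis. Payload 15.5 kg.
Tool frame: the origin (TCP) lies at the very end of the fingers, on their centre line; the grasp point (between the pads) lies arm.grip_depth behind it (arm.grip_depth is the distance from the TCP to the grasp point, in m); z points along the fingers, y is the direction in which the jaws open and shut (so a half turn about z gives the same grasp; the last joint's range is limited). The gripper opens to 91 mm and grips with 3 to 60 N. Pads are 32 mm wide; open, the fingers measure 118 mm over their backs; the gripper's body (76 mm by 178 mm) begins 60 mm behind the grasp point.
Start: joints at [-79.326, 28.281, 77.091, -0, 74.628, -5.472], TCP at [0.174, -0.6, 0.214] pointing down, gripper open.
Joint ranges: [-166.48, 166.48], [-47.26, 123.95], [12.59, 153.08], [-70.14, 250.14], [6.76, 159.57], [-176.63, 176.63]. Speed limits (degrees/s): [108.29, 108.29, 147.25, 172.46, 172.46, 172.46].

## Interface

Orientations are given as a 3x3 rotation matrix whose columns are the frame's x, y, z axes.
In Python, from rig import arm gives the robot as it stands. Calls block until the motion is done:
- arm.move_to(position, orientation): joint-space move of the TCP to a pose.
- arm.move_l(position, orientation=None, feed=0.15): straight line of the TCP; orientation=None keeps the orientation; feed is the mean speed in m/s.
- arm.move_joints(angles): joint-space move.
- arm.grip(opening): finger opening in m; the grip force is fixed at half the most; returns when the fingers have stopped.
- arm.sleep(seconds).
- arm.solve_ik(position, orientation): joint angles nearest the present ones, or None.
- arm.snapshot(name): name is "scene" or "top" or "wrist"; returns the picture (384x512x3 uint8, red, green, blue); there is no depth.
- arm.get_calibration(name): a dict with "intrinsics" (3x3 intrinsics, pixels), "cam_to_world" (4x4, takes a point from camera to world coordinates). Camera axes: x right, y down, z forward; pixel columns grow to the right and rows downward; lengths in m; the calibration is good to about 2 mm. A picture is of the moment at which its call begins: read the wrist's pose just before it. get_calibration takes no time and is no camera call; for the wrist camera it gives the pose at the moment of the call.
A pose or a line that the arm cannot do raises arm.Unreachable and nothing moves.
- arm.sign_off(): hands the job in, once; it reports no verdict.
Readings, each from a call of its own:
- arm.current_t(): time.
- arm.current_joint_positions(): joint angles.
- arm.current_dq(): joint speeds.
- arm.current_tau(): joint torques, N m.
- arm.current_ee_pos(): TCP position.
- arm.current_tool_rot(): TCP orientation.
- arm.current_force(): force on the tool from outside, world axes, zero at the start.
- arm.current_torque(): the same for the moment, N m.
- arm.current_width(): finger opening in m.
Only numpy, scipy, OpenCV 4.12 (cv2) and the standard library are available. Lean on these libraries where they do the work, as an engineer would, in place of code of your own. Each camera call takes 0.05 s, during which the arm holds its last target.

## Working session

There is one attempt and no reset: what is moved stays moved. The work goes in short steps, each a Python script; the robot and the scene stay as the last script left them, time stands still between calls to the robot, and variables do not carry over. Pictures are saved under pics/ and viewed, and the job is handed in when it is done.

```bash
ls; mkdir -p pics; python3 - <<'E'
from rig import arm
import cv2
for n in ["scene","top","wrist"]:
    c=arm.get_calibration(n); im=arm.snapshot(n); cv2.imwrite(f"pics/{n}0.png",im[:,:,::-1])
    print(n,c["intrinsics"].round(1).tolist(),c["cam_to_world"].round(4).tolist())
print(arm.current_t(),arm.grip_depth,arm.current_tool_rot().round(3).tolist(),arm.current_force())
E
```

```text
pics
scene [[354.9, 0.0, 254.3], [0.0, 354.9, 190.5], [0.0, 0.0, 1.0]] [[0.8504, 0.37, -0.374, 0.9234], [0.5257, -0.5695, 0.6319, -0.6831], [0.0208, -0.734, -0.6788, 0.8544], [0.0, 0.0, 0.0, 1.0]]
top [[465.8, 0.0, 257.1], [0.0, 465.8, 187.0], [0.0, 0.0, 1.0]] [[0.0245, -0.9869, 0.1592, 0.3247], [-0.9996, -0.0258, -0.0062, 0.0126], [0.0102, -0.159, -0.9872, 1.4456], [0.0, 0.0, 0.0, 1.0]]
wrist [[302.8, 0.0, 263.7], [0.0, 302.8, 192.2], [0.0, 0.0, 1.0]] [[0.2789, -0.9248, -0.2587, 0.2465], [-0.9603, -0.2688, -0.0744, -0.5788], [-0.0007, 0.2692, -0.9631, 0.3838], [0.0, 0.0, 0.0, 1.0]]
0.15 0.0188 [[0.961, 0.278, -0.0], [0.278, -0.961, 0.001], [0.0, -0.001, -1.0]] [0.11153477 0.92850278 0.79530248]
```

View pics/scene0.png

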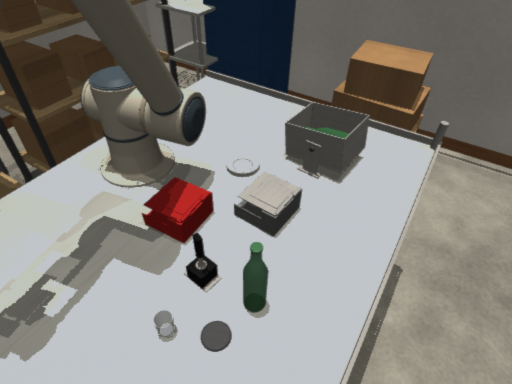

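View pics/top0.png

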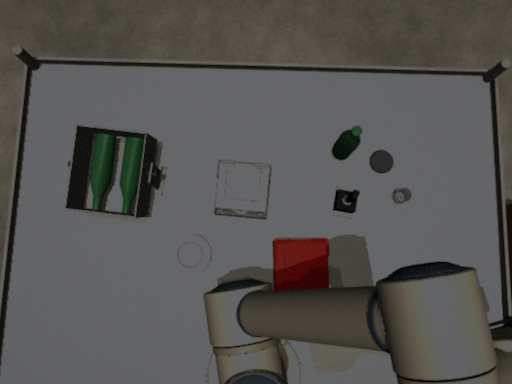

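View pics/wrist0.png

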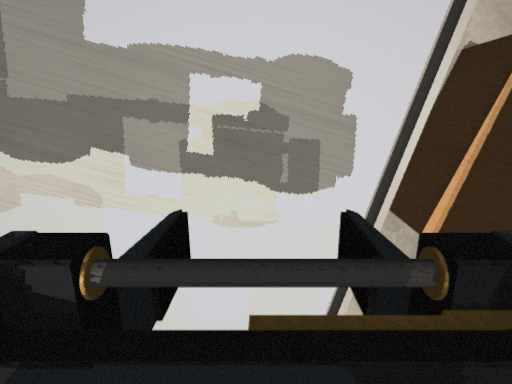

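Candidates for the box in the top view are the grey one at (243,190) and the red one at (301,265). The grey one is meant. The only pin in a holder is at (346,200). I'll check with close crops.

```bash
python3 - <<'E'
import cv2,numpy as np
t=cv2.imread("pics/top0.png");s=cv2.imread("pics/scene0.png")
a=cv2.resize(t[140:235,200:370],None,fx=4.5,fy=4.5,interpolation=cv2.INTER_CUBIC); a=cv2.convertScaleAbs(a,alpha=1.7)
cv2.imwrite("pics/topc.png",a)
cv2.imwrite("pics/scenec.png",cv2.resize(s[165:295,170:310],None,fx=4.5,fy=4.5,interpolation=cv2.INTER_CUBIC))
E
```

```text
(no output)
```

View pics/topc.png

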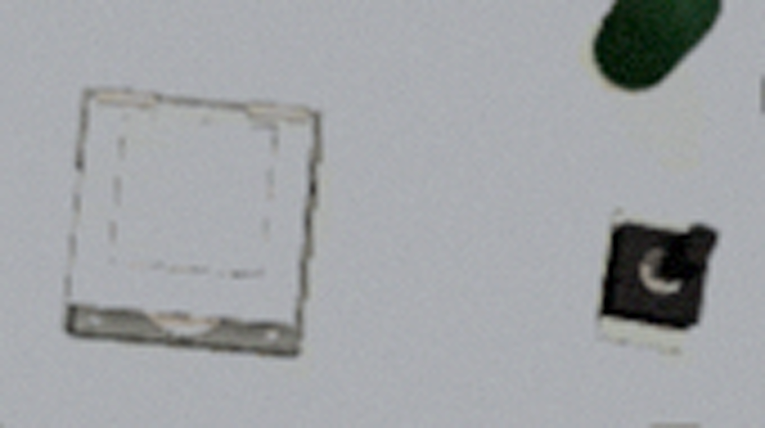

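View pics/scenec.png

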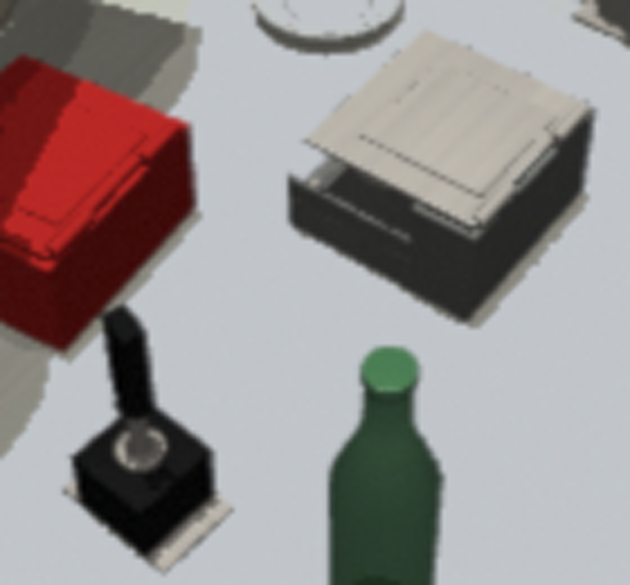

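The grey box has its hinge tabs on the far side (world +x) and is open at the front, facing the robot. The pin stands in the black holder, its head leaning up-right in the crop at (700,240). Next I'll compute positions.

```bash
cat > h.py <<'E'
import numpy as np,cv2
def ray(c,px):
    K=c["intrinsics"];T=c["cam_to_world"]
    d=T[:3,:3]@np.linalg.solve(K,np.array([px[0],px[1],1.0])); return T[:3,3],d
def onz(c,px,z):
    o,d=ray(c,px); return o+d*(z-o[2])/d[2]
def proj(c,p):
    T=c["cam_to_world"];q=T[:3,:3].T@(np.asarray(p,float)-T[:3,3]);q=c["intrinsics"]@q;return q[:2]/q[2]
E
python3 - <<'E'
from rig import arm; from h import *
c=arm.get_calibration("top")
f=lambda u,v:(200+(u+.5)/4.5-.5,140+(v+.5)/4.5-.5)
for n,p,z in [("cFL",(67,303),.0905),("cFR",(302,330),.0905),("bRL",(85,90),.0905),("bRR",(320,112),.0905),("deckFL",(67,335),.03),("deckFR",(300,353),.03),
 ("hold",(616,222),.05),("hold",(712,240),.05),("hold",(699,328),.05),("hold",(601,318),.05),("headtop",(702,238),.178),("collar",(660,270),.056)]:
    print(n,onz(c,f(*p),z).round(4))
s=arm.get_calibration("scene")
g=lambda u,v:(170+(u+.5)/4.5-.5,165+(v+.5)/4.5-.5)
for n,p,z in [("hold",(75,460),.05),("hold",(140,530),.05),("hold",(212,452),.05),("collar",(140,447),.056),("headtop",(122,315),.178)]: print(n,onz(s,g(*p),z).round(4))
E
```

```text
cFL [0.4809 0.1271 0.0905]
cFR [ 0.4672 -0.026   0.0905]
bRL [0.6226 0.1208 0.0905]
bRR [ 0.6119 -0.0348  0.0905]
deckFL [0.4661 0.1314 0.03  ]
deckFR [ 0.4579 -0.0267  0.03  ]
hold [ 0.55   -0.2376  0.05  ]
hold [ 0.5394 -0.3024  0.05  ]
hold [ 0.4796 -0.2931  0.05  ]
hold [ 0.4846 -0.2273  0.05  ]
headtop [ 0.5208 -0.2674  0.178 ]
collar [ 0.5173 -0.2659  0.056 ]
hold [ 0.4857 -0.2922  0.05  ]
hold [ 0.5483 -0.3096  0.05  ]
hold [ 0.5513 -0.2435  0.05  ]
collar [ 0.5157 -0.2671  0.056 ]
headtop [ 0.5159 -0.2671  0.178 ]
```

```bash
cat >> h.py <<'E'
def Rz(a): 
    c,s=np.cos(a),np.sin(a); return np.array([[c,-s,0],[s,c,0],[0,0,1.]])
def tool(az):  # tool pointing down, tool x at azimuth az (rad)
    return Rz(az)@np.diag([1.,-1.,-1.])
def save(im,n): cv2.imwrite("pics/%s.png"%n,im[:,:,::-1])
E
python3 - <<'E'
from rig import arm; from h import *
R=tool(np.deg2rad(176))
for p in [(.576,-.267,.34),(.61,.03,.34),(.516,-.267,.137),(.59,.01,.172),(.5,.05,.06)]:
    q=arm.solve_ik(np.array(p),R); print(p,None if q is None else np.round(q,1))
arm.move_to(np.array([.576,-.267,.36]),R)
c=arm.get_calibration("wrist");np.save("cw1.npy",c["cam_to_world"]);save(arm.snapshot("wrist"),"w1")
print(arm.current_t(),arm.current_ee_pos())
arm.move_to(np.array([.62,.045,.36]),R)
c=arm.get_calibration("wrist");np.save("cw2.npy",c["cam_to_world"]);save(arm.snapshot("wrist"),"w2"); print(arm.current_t())
save(arm.snapshot("top"),"top2")
E
```

```text
(0.576, -0.267, 0.34) [ -30.3   24.2   64.3   -0.    91.4 -116.3]
(0.61, 0.03, 0.34) [ -2.8  22.   68.   -0.   90.1 -88.8]
(0.516, -0.267, 0.137) [ -33.2   29.6   88.6   -0.    61.8 -119.2]
(0.59, 0.01, 0.172) [ -4.8  27.9  85.1  -0.   66.9 -90.8]
(0.5, 0.05, 0.06) [ -1.1  31.2 103.6  -0.   45.2 -87.1]
2.1583 [ 0.57560526 -0.26766332  0.35971799]
3.4083
```

View pics/w1.png

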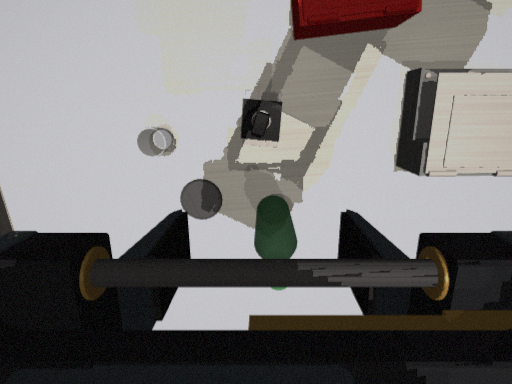

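View pics/w2.png

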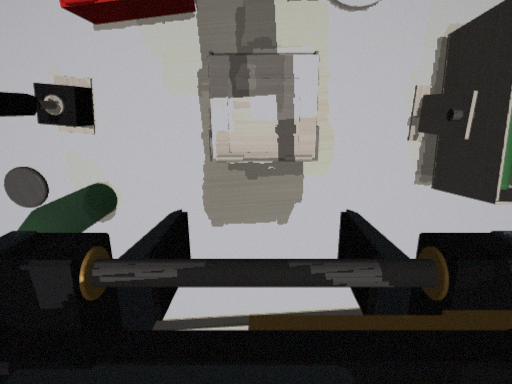

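```bash
python3 - <<'E'
import cv2
a=cv2.imread("pics/w1.png")[85:155,225:305]; b=cv2.imread("pics/w2.png")[40:175,195:335]
a=cv2.convertScaleAbs(a,alpha=2.2,beta=10)
cv2.imwrite("pics/w1c.png",cv2.resize(a,None,fx=7,fy=7,interpolation=cv2.INTER_CUBIC))
cv2.imwrite("pics/w2c.png",cv2.resize(b,None,fx=4.4,fy=4.4,interpolation=cv2.INTER_CUBIC))
E
```

```text
(no output)
```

View pics/w1c.png

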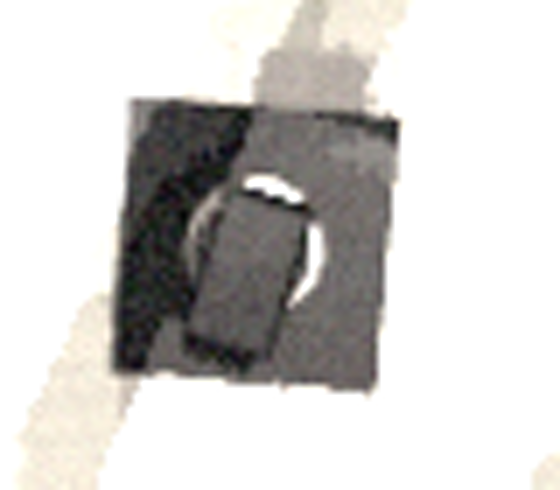

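View pics/w2c.png

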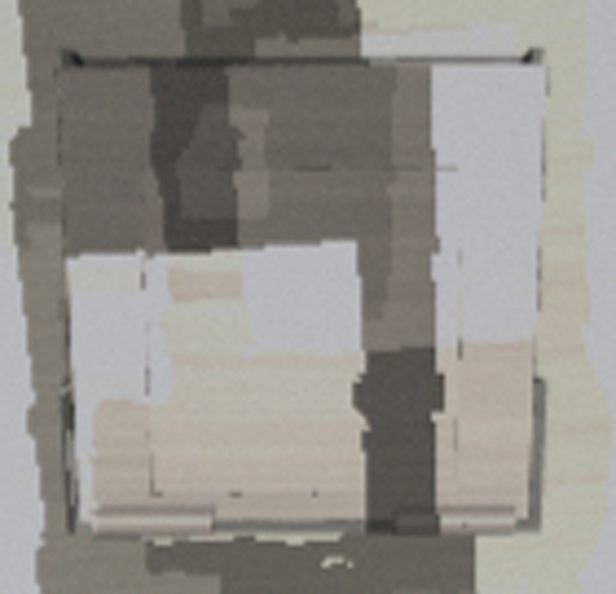

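```bash
python3 - <<'E'
from rig import arm; from h import *
c=arm.get_calibration("wrist"); c1=dict(c,cam_to_world=np.load("cw1.npy"));c2=dict(c,cam_to_world=np.load("cw2.npy"))
f=lambda u,v:(225+(u+.5)/7-.5,85+(v+.5)/7-.5)
for n,p,z in [("headtop",(252,270),.172),("collar",(258,247),.056),("h",(133,98),.05),("h",(398,120),.05),("h",(372,390),.05),("h",(115,372),.05)]: print(n,onz(c1,f(*p),z).round(4))
a=onz(c1,f(240,187),.172);b=onz(c1,f(195,335),.172);d=onz(c1,f(308,210),.172);e=onz(c1,f(268,350),.172)
for v in (b-a,e-d,d-a): print(np.linalg.norm(v).round(4),np.rad2deg(np.arctan2(v[1],v[0])).round(1))
g=lambda u,v:(195+(u+.5)/4.4-.5,40+(v+.5)/4.4-.5)
for n,p,z in [("cFR",(62,66),.0905),("cFL",(546,66),.0905),("RR",(72,530),.084),("RL",(540,530),.084),("lipFR",(70,52),.05),("lipFL",(540,52),.05)]: print(n,onz(c2,g(*p),z).round(4))
print(proj(c1,(.516,-.267,.172)),c1["cam_to_world"][:3,3])
E
```

```text
headtop [ 0.5162 -0.2669  0.172 ]
collar [ 0.5164 -0.2669  0.056 ]
h [ 0.4833 -0.2916  0.05  ]
h [ 0.4919 -0.2347  0.05  ]
h [ 0.5495 -0.2437  0.05  ]
h [ 0.5414 -0.3008  0.05  ]
0.0249 -21.7
0.0235 -20.3
0.0117 67.8
cFR [ 0.4701 -0.0196  0.0905]
cFL [0.4804 0.1273 0.0905]
RR [ 0.6128 -0.0343  0.084 ]
RL [0.6238 0.1233 0.084 ]
lipFR [ 0.4591 -0.0228  0.05  ]
lipFL [0.47   0.1326 0.05  ]
[260.45551841 122.97971414] [ 0.50094276 -0.2617982   0.53010072]
```

```bash
cat >> h.py <<'E'
PIN=np.array([.5163,-.2669]); O=np.array([.5427,.0492]); YAW=np.deg2rad(-4.0)
EX=np.array([np.cos(YAW),np.sin(YAW)]);EY=np.array([-EX[1],EX[0]])
GD=.0188
def pinpose(X,Y,zc):  # box mm of collar underside centre -> TCP position (vertical pin, grasp at prop_head)
    p=O+EX*X/1e3+EY*Y/1e3; return np.array([p[0],p[1],zc/1e3+.106-GD+OFF])
OFF=0.
RB=tool(np.pi+YAW)
def tobox(p): d=np.asarray(p[:2])-O; return np.array([d@EX*1e3,d@EY*1e3])
E
python3 - <<'E'
from rig import arm; from h import *
R=tool(np.deg2rad(159))
arm.move_to(np.array([*PIN,.25]),R); arm.grip(.06)
arm.move_l(np.array([*PIN,.137]),feed=.12)
c=arm.get_calibration("wrist");save(arm.snapshot("wrist"),"w3")
print(arm.current_t(),arm.current_ee_pos(),arm.current_force().round(2))
E
```

```text
6.5583 [ 0.51670345 -0.26715402  0.13775813] [-0.27  0.27  0.13]
```

View pics/w3.png

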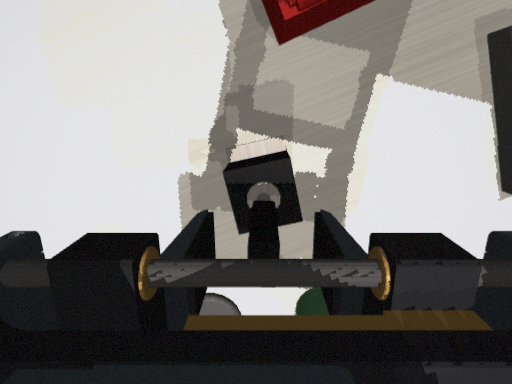

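The pin head at (263,225) is centred between the fingers and lined up with the jaws. I'll grip and lift.

```bash
python3 - <<'E'
from rig import arm; from h import *
f0=arm.current_force()
arm.grip(0.0)
print(arm.current_t(),arm.current_width(),arm.current_ee_pos().round(4),(arm.current_force()-f0).round(2))
arm.move_l(np.array([*PIN,.25]),feed=.15)
print(arm.current_t(),arm.current_width(),arm.current_ee_pos().round(4),(arm.current_force()-f0).round(2))
p=pinpose(-120,-35,140)
print(p,arm.solve_ik(p,RB))
arm.move_to(p,RB)
c=arm.get_calibration("wrist");np.save("cw4.npy",c["cam_to_world"]);save(arm.snapshot("wrist"),"w4");save(arm.snapshot("scene"),"s4")
print(arm.current_t(),arm.current_ee_pos().round(4),(arm.current_force()).round(2))
E
```

```text
7.3 0.01571665178062419 [ 0.5163 -0.2669  0.137 ] [ 0.21 -0.55  0.02]
8.2 0.01543424613238833 [ 0.5159 -0.2666  0.2491] [ 0.16 -0.28 -2.12]
[0.42055084 0.02265604 0.2272    ] [-5.05177276e+00  1.08784221e+01  1.02887085e+02 -2.54444375e-14
  6.62344925e+01 -9.10517728e+01]
9.4667 [0.4214 0.0218 0.2272] [ 0.03  0.36 -1.15]
```

View pics/w4.png

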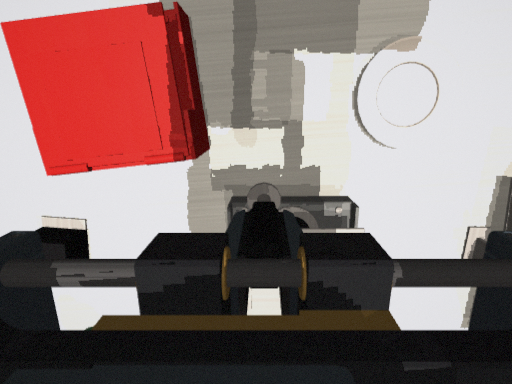

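View pics/s4.png

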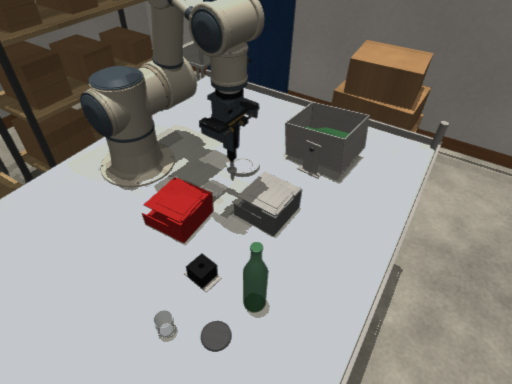

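```bash
python3 - <<'E'
from rig import arm; from h import *
arm.move_l(pinpose(-120,-35,75.5),RB,feed=.12)
arm.sleep(.15); f0=arm.current_force(); print(f0.round(2),arm.current_ee_pos().round(4),pinpose(-120,-35,75.5).round(4))
for X in (-100,-88,-82,-78):
    arm.move_l(pinpose(X,-35,75.5),RB,feed=.08); f=arm.current_force()-f0; print(X,arm.current_t(),f.round(2))
    if np.linalg.norm(f)>4: break
save(arm.snapshot("scene"),"s5"); save(arm.snapshot("wrist"),"w5")
E
python3 - <<'E'
import cv2
s=cv2.imread("pics/s5.png")
cv2.imwrite("pics/s5c.png",cv2.resize(s[85:235,180:330],None,fx=4,fy=4,interpolation=cv2.INTER_CUBIC))
E
```

```text
[ 1.13 -0.55 -0.67] [0.4211 0.0226 0.1634] [0.4206 0.0227 0.1627]
-100 10.7083 [-1.5   0.88 -1.37]
-88 11.0083 [-1.42  0.31 -0.27]
-82 11.2583 [-1.28 -0.17 -0.61]
-78 11.5083 [-1.29  1.07 -0.61]
```

View pics/s5c.png

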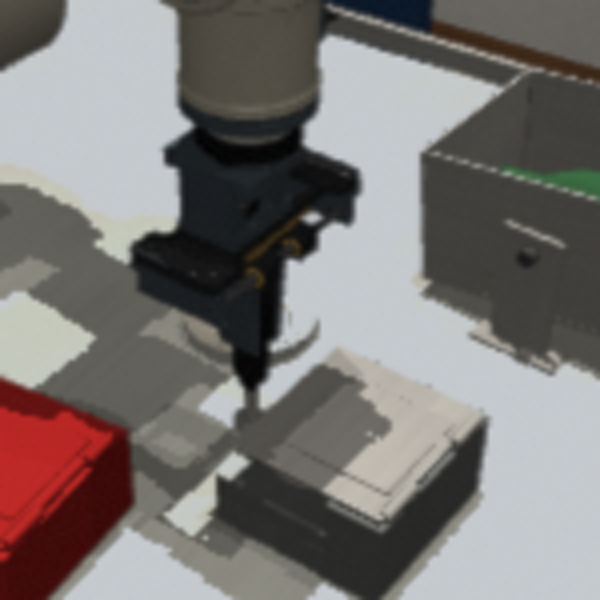

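View pics/w5.png

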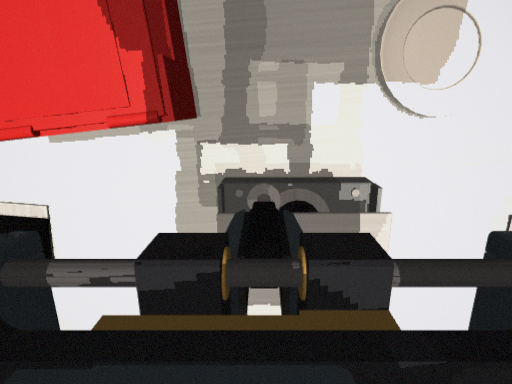

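The collar at (262,196) in the wrist view sits just under the cover's front edge (row ~212), with no contact force. Now I'll lift along the arc.

```bash
python3 - <<'E'
from rig import arm; from h import *
f0=arm.current_force()
for th in (.1,.25):
    X=72-140*np.cos(th)-9.5; zt=86.5+140*np.sin(th)-6*np.tan(th)
    arm.move_l(pinpose(X,-35,zt-6),RB,feed=.1); print(th,round(X,1),arm.current_t(),(arm.current_force()-f0).round(2),arm.current_torque().round(2),arm.current_width())
save(arm.snapshot("scene"),"s6")
s=cv2.imread("pics/s6.png")
cv2.imwrite("pics/s6c.png",cv2.resize(s[85:235,180:330],None,fx=4,fy=4,interpolation=cv2.INTER_CUBIC))
E
```

```text
0.1 -76.8 11.9417 [-0.18  0.15 -1.36] [ 0.06 -0.3   0.  ] 0.015813945308863656
0.25 -73.1 12.2917 [-0.09  1.13 -0.83] [ 0.09 -0.23  0.01] 0.015551547389408737
```

View pics/s6c.png

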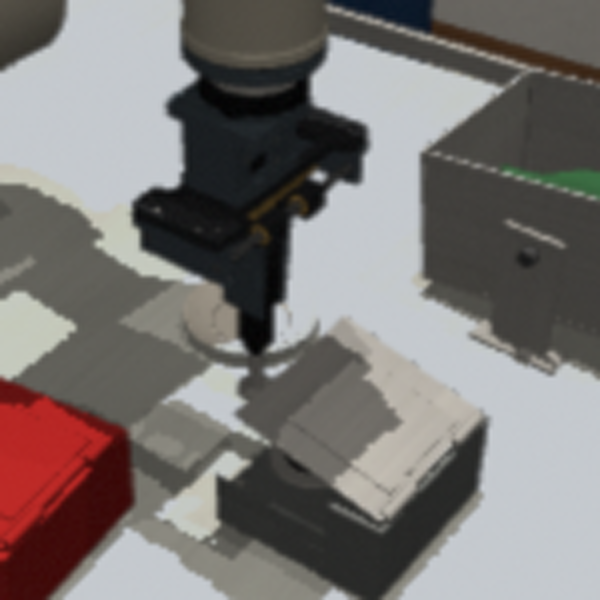

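The cover is rising on the collar, its edge at about (250,405) in the crop. I'll keep going.

```bash
python3 - <<'E'
from rig import arm; from h import *
f0=arm.current_force()
for th in (.42,.6,.78,.96,1.1,1.2):
    d=9.5-3*(th-.25); X=72-140*np.cos(th)-d; zt=86.5+140*np.sin(th)-(15-d)*np.tan(th)
    arm.move_l(pinpose(X,-35,zt-6),RB,feed=.12); print(th,round(X,1),round(zt-6,1),arm.current_t(),(arm.current_force()-f0).round(2))
save(arm.snapshot("scene"),"s7");save(arm.snapshot("wrist"),"w7")
s=cv2.imread("pics/s7.png")
cv2.imwrite("pics/s7c.png",cv2.resize(s[85:235,180:330],None,fx=4,fy=4,interpolation=cv2.INTER_CUBIC))
E
```

```text
0.42 -64.8 134.9 12.6833 [-0.27  0.18 -1.31]
0.6 -52.0 155.1 13.0333 [-0.65 -0.58 -1.16]
0.78 -35.4 171.9 13.3833 [-1.46 -0.78 -1.04]
0.96 -15.7 184.3 13.725 [-1.41 -0.78 -0.84]
1.1 1.5 189.5 14.025 [-1.54 -0.24 -0.84]
1.2 14.6 189.5 14.2833 [-2.37 -0.86 -0.9 ]
```

View pics/s7c.png

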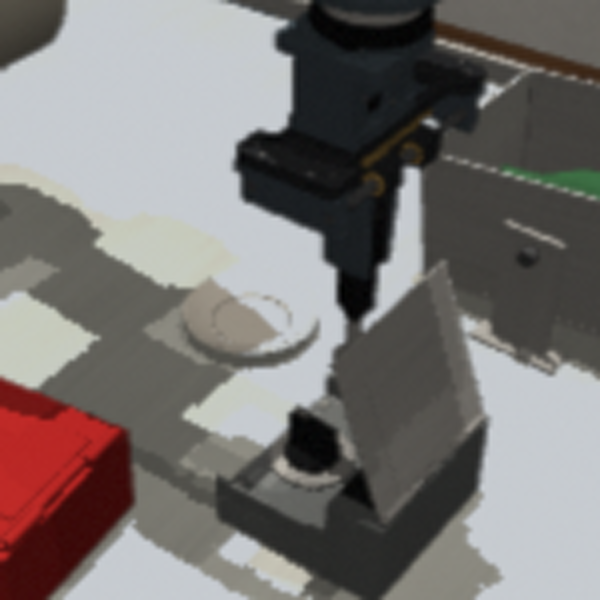

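View pics/w7.png

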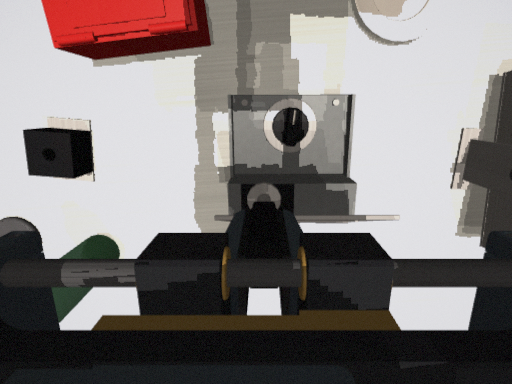

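The cover is at about 1.2 rad, leaning on the collar. The socket block shows black at (240–295, 182–210). I'll push the cover past upright at y≈+10 so the socket is clear for a look.

```bash
python3 - <<'E'
from rig import arm; from h import *
f0=arm.current_force()
for X,Y in ((35,-25),(58,0),(66,15)):
    arm.move_l(pinpose(X,Y,190),RB,feed=.12); print(X,arm.current_t(),(arm.current_force()-f0).round(2))
c=arm.get_calibration("wrist");np.save("cw8.npy",c["cam_to_world"]);im=arm.snapshot("wrist");save(im,"w8")
save(arm.snapshot("scene"),"s8")
for p in [(47,-35,85),(27,-68,85),(67,-2,85)]: print(p,proj(c,[*(O+EX*p[0]/1e3+EY*p[1]/1e3),p[2]/1e3]).round(1))
s=cv2.convertScaleAbs(im[130:230,180:320,::-1].copy(),alpha=3.5,beta=10)
cv2.imwrite("pics/w8c.png",cv2.resize(s,None,fx=5.5,fy=5.5,interpolation=cv2.INTER_CUBIC))
E
```

```text
35 14.725 [-0.09 -0.52  2.01]
58 15.1583 [-0.04  1.07  2.  ]
66 15.45 [0.79 0.56 2.55]
(47, -35, 85) [222.1 157.4]
(27, -68, 85) [193.7 140.6]
(67, -2, 85) [249.7 173.7]
```

View pics/w8c.png

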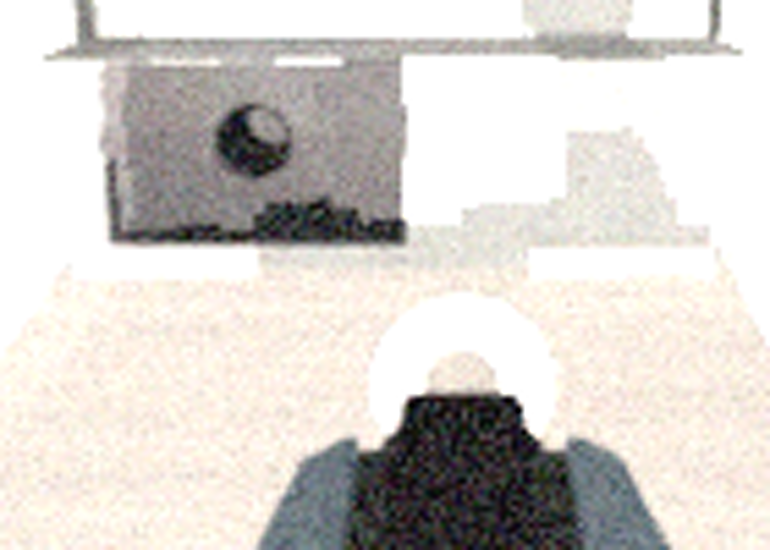

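View pics/s8.png

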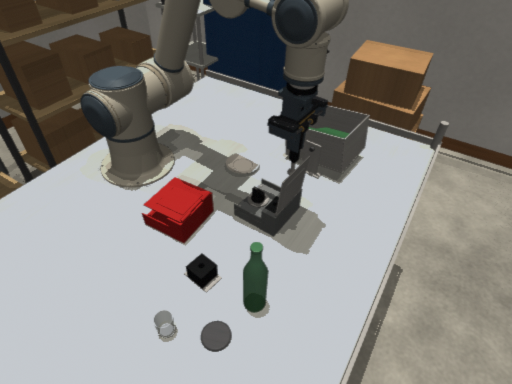

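```bash
python3 - <<'E'
from rig import arm; from h import *
c=arm.get_calibration("wrist"); c=dict(c,cam_to_world=np.load("cw8.npy"))
g=lambda u,v:(180+(u+.5)/5.5-.5,130+(v+.5)/5.5-.5)
for n,p,z in [("hole",(255,140),.085),("blockF L",(122,62),.085),("FR",(402,62),.085),("RL",(113,242),.085),("RR",(404,242),.085)]:
    w=onz(c,g(*p),z); print(n,w.round(4),tobox(w).round(1))
# pin collar: collar top at z of pin
e=arm.current_ee_pos(); zc=e[2]+GD-.106
w=onz(c,g(464,387),zc+.006); print("collar c",w.round(4),tobox(w).round(1),"cmd",tobox(e).round(1),zc, arm.current_tool_rot()[:,2].round(4))
E
```

```text
hole [0.5846 0.0159 0.085 ] [ 44.2 -30.3]
blockF L [ 0.5659 -0.011   0.085 ] [ 27.3 -58.4]
FR [0.57   0.0493 0.085 ] [27.2  2. ]
RL [ 0.6051 -0.0178  0.085 ] [ 66.9 -62.5]
RR [0.6095 0.0466 0.085 ] [66.8  2.1]
collar c [0.6104 0.0599 0.196 ] [66.8 15.4] cmd [65.6 14.6] 0.19003078647836869 [-1.e-04 -0.e+00 -1.e+00]
```

The hole is at crop (255,140), which is box (44, -30). The block edges come out at x 27 and 67, agreeing with the description. Next I'll lower behind the head height, bring the pin over the hole, and feel it in.

```bash
python3 - <<'E'
from rig import arm; from h import *
for X,Y,z in ((66,-31,190),(66,-31,136),(43.5,-31,136),(43.5,-31,131)):
    arm.move_l(pinpose(X,Y,z),RB,feed=.12); print(X,z,arm.current_t(),arm.current_force().round(2))
save(arm.snapshot("scene"),"s9");im=arm.snapshot("wrist");save(im,"w9")
s=cv2.imread("pics/s9.png")
cv2.imwrite("pics/s9c.png",cv2.resize(s[85:235,180:330],None,fx=4,fy=4,interpolation=cv2.INTER_CUBIC))
s=cv2.convertScaleAbs(im[130:230,180:320,::-1].copy(),alpha=3.5,beta=10)
cv2.imwrite("pics/w9c.png",cv2.resize(s,None,fx=5.5,fy=5.5,interpolation=cv2.INTER_CUBIC))
E
```

```text
66 190 16.0833 [-2.91 -0.5  -1.51]
66 136 16.6833 [-3.55  1.14 -2.21]
43.5 136 17.0167 [-1.26  0.14 -1.12]
43.5 131 17.2667 [-1.02 -0.33 -1.95]
```

View pics/s9c.png

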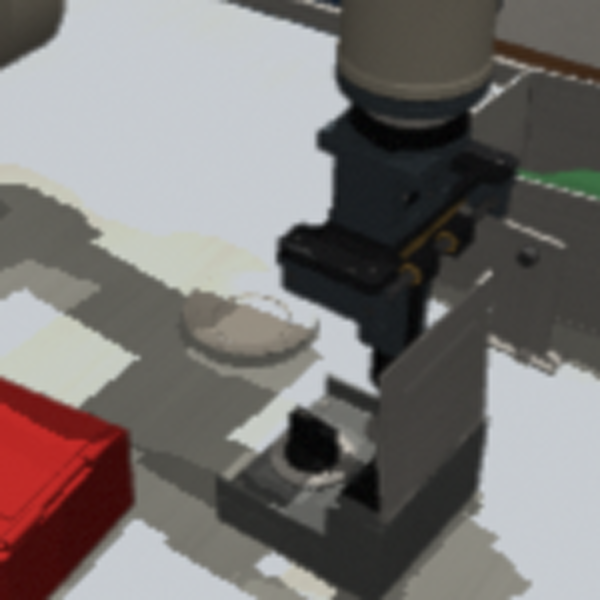

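View pics/w9c.png

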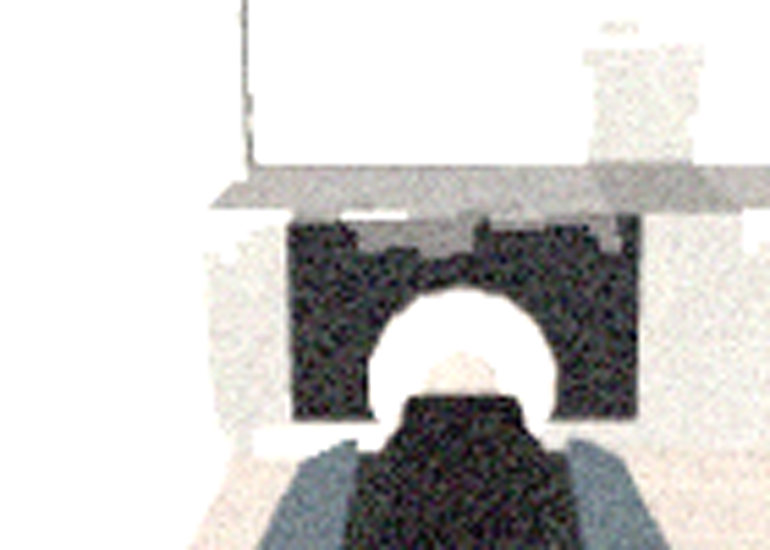

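The cover leans on the head, near upright, and the pin is centred over the block. Now I'll feel it down.

```bash
python3 - <<'E'
from rig import arm; from h import *
f0=(arm.current_force()+0);X,Y=43.5,-31.;z=131.
for k in range(30):
    dz=1.5 if z>114 else 2.5
    if z<89: dz=1.
    z=max(z-dz,84.)
    arm.move_l(pinpose(X,Y,z),RB,feed=.05); arm.sleep(.03)
    f=np.mean([arm.current_force() for _ in range(3)],0)-f0; fx=f[:2]@EX; fy=f[:2]@EY
    a=arm.current_ee_pos(); print(z,round(arm.current_t(),2),"fx %.1f fy %.1f fz %.1f"%(fx,fy,f[2]),"zact %.1f"%((a[2]+GD-.106)*1e3))
    if f[2]>8: print("stop fz");break
    if abs(fx)>4: X+=np.sign(fx)*.5
    if abs(fy)>4: Y+=np.sign(fy)*.5
    if max(abs(fx),abs(fy))>15: print("side");break
    if z<=84: break
print(X,Y)
E
```

```text
129.5 17.65 fx -0.4 fy 0.4 fz -0.4 zact 129.4
128.0 17.93 fx 0.1 fy -0.8 fz 1.3 zact 127.9
126.5 18.22 fx -0.0 fy 0.1 fz 0.6 zact 126.4
125.0 18.5 fx -0.7 fy 0.1 fz 0.1 zact 124.9
123.5 18.78 fx -0.6 fy 0.5 fz -0.4 zact 123.4
122.0 19.07 fx 0.9 fy -0.3 fz 0.9 zact 121.9
120.5 19.35 fx -0.6 fy -0.2 fz -0.1 zact 120.4
119.0 19.63 fx -0.3 fy 0.6 fz 1.1 zact 118.9
117.5 19.92 fx 0.3 fy 0.1 fz 0.2 zact 117.4
116.0 20.2 fx 0.3 fy 0.4 fz 0.5 zact 115.9
114.5 20.48 fx 0.5 fy -0.7 fz -0.3 zact 114.4
113.0 20.77 fx -0.3 fy -0.9 fz -0.5 zact 112.9
110.5 21.05 fx 0.4 fy -0.1 fz -0.7 zact 110.3
108.0 21.33 fx -0.2 fy -0.4 fz -0.1 zact 107.9
105.5 21.62 fx -0.6 fy -1.0 fz -0.2 zact 105.3
103.0 21.9 fx -0.5 fy -0.9 fz -0.1 zact 102.9
100.5 22.18 fx -0.0 fy -0.1 fz 0.2 zact 100.3
98.0 22.47 fx 0.1 fy -0.5 fz -0.5 zact 97.9
95.5 22.75 fx 0.8 fy 0.6 fz -0.6 zact 95.4
93.0 23.03 fx -0.3 fy 0.1 fz -0.1 zact 92.8
90.5 23.32 fx -1.0 fy 0.5 fz -0.7 zact 90.4
88.0 23.6 fx -0.5 fy 1.0 fz -0.4 zact 87.8
87.0 23.88 fx 1.0 fy -0.1 fz 0.5 zact 87.0
86.0 24.17 fx -0.0 fy -0.1 fz 0.6 zact 86.0
85.0 24.45 fx 0.5 fy 0.0 fz 0.5 zact 84.9
84.0 24.73 fx -2.3 fy -0.8 fz 10.4 zact 84.6
stop fz
43.5 -31.0
```

It went in cleanly and bottomed at z≈84.6. Now I'll release and withdraw straight up.

```bash
python3 - <<'E'
from rig import arm; from h import *
X,Y=43.5,-31.
arm.move_l(pinpose(X,Y,85),RB,feed=.05)
arm.grip(.045); print(arm.current_t(),arm.current_width(),arm.current_force().round(2))
arm.move_l(pinpose(X,Y,120),RB,feed=.1)
arm.move_l(pinpose(X-3,Y,170),RB,feed=.1);print(arm.current_t(),arm.current_force().round(2))
arm.move_l(pinpose(X-60,Y+20,215),RB,feed=.15); arm.sleep(.3);print(arm.current_t())
save(arm.snapshot("scene"),"s10");save(arm.snapshot("wrist"),"w10");save(arm.snapshot("top"),"t10")
c=arm.get_calibration("wrist");np.save("cw10.npy",c["cam_to_world"])
s=cv2.imread("pics/s10.png")
cv2.imwrite("pics/s10c.png",cv2.resize(s[85:235,180:330],None,fx=4,fy=4,interpolation=cv2.INTER_CUBIC))
E
```

```text
25.6083 0.04474684301076771 [-1.7  -1.78  0.16]
26.7583 [ 0.5  -0.53  0.34]
27.7083
```

View pics/s10c.png

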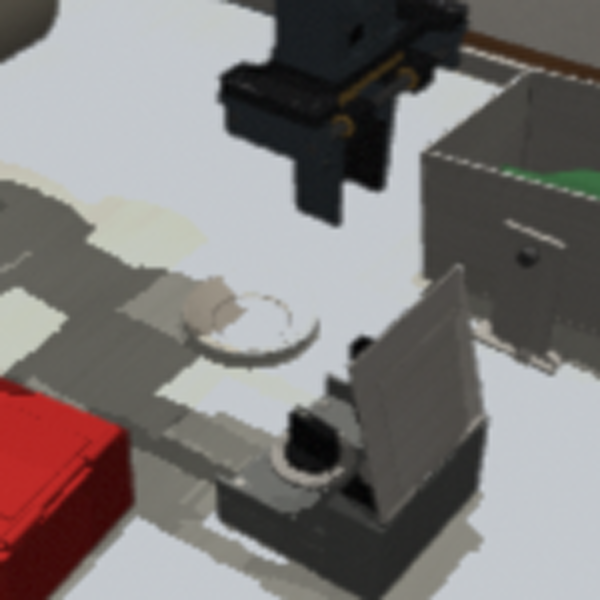

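View pics/w10.png

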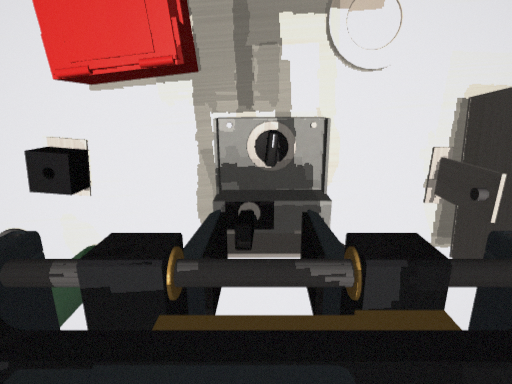

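The pin stands in the socket and the cover leans on its head, with the fingers clear. I'll check the cover angle and measure the knob.

```bash
python3 - <<'E'
from rig import arm; from h import *
s=arm.get_calibration("scene")
for u,v,Y in ((354,362,-75),(462,266,75)):
    px=(180+(u+.5)/4-.5,85+(v+.5)/4-.5); o,d=ray(s,px)
    t=(Y/1e3-(o[:2]-O)@EY)/(d[:2]@EY); w=o+d*t; x=tobox(w)[0]; z=w[2]*1e3
    print(x,z,"theta",np.arctan2(z-86.5,72-x),np.hypot(z-86.5,72-x))
im=cv2.imread("pics/w10.png")
cv2.imwrite("pics/w10c.png",cv2.resize(cv2.convertScaleAbs(im[105:205,205:340],alpha=2.5,beta=10),None,fx=5.8,fy=5.8,interpolation=cv2.INTER_CUBIC))
E
```

```text
40.834374676929876 229.38408439032088 theta 1.3560416142898084 146.243487970707
37.68600959825653 220.67878930127415 theta 1.3204288975555827 138.49692211614908
```

View pics/w10c.png

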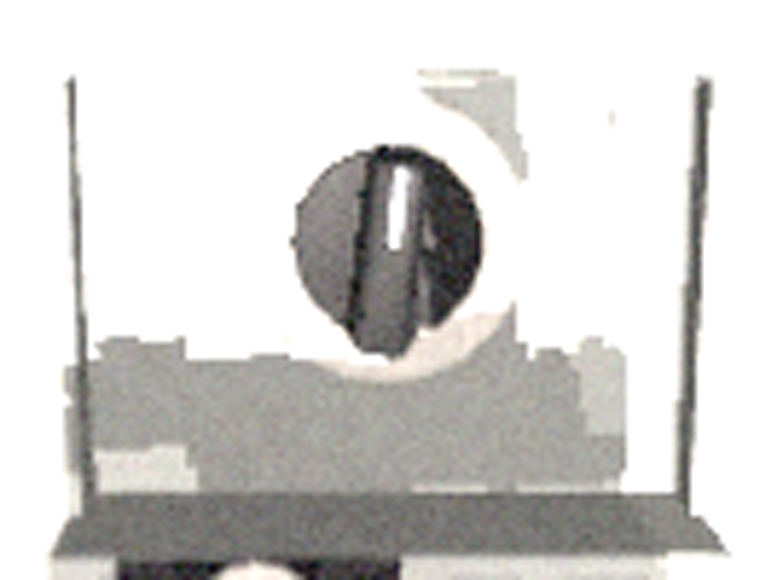

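```bash
python3 - <<'E'
from rig import arm; from h import *
c=arm.get_calibration("wrist"); c=dict(c,cam_to_world=np.load("cw10.npy"))
g=lambda u,v:(205+(u+.5)/5.8-.5,105+(v+.5)/5.8-.5)
P=lambda u,v:tobox(onz(c,g(u,v),.074)).round(1)
pts=[(398,152),(382,350),(375,160),(355,320),(422,165),(408,345)]
w=[P(*p) for p in pts];print(w,(w[0]+w[1])/2)
for a,b in((0,1),(2,3),(4,5)): d=w[b]-w[a];print(np.linalg.norm(d),np.rad2deg(np.arctan2(-d[1],d[0])))
print(tobox(onz(c,g(390,240),.042)))
# feasibility
K=O+EX*-.040
for tilt in (0,15,20,25):
  for k in (0.1,.5,1.05):
    az=np.pi+YAW-k; R=tool(az)@cv2.Rodrigues(np.array([0,np.deg2rad(tilt),0.]))[0]
    g0=np.array([*K,.067]); p=g0+R[:,2]*GD
    q=arm.solve_ik(p,R); print(tilt,k,R[:,2].round(2),None if q is None else np.round(q,0))
E
```

```text
[array([-64.3,   1.2]), array([-19.7,  -2. ]), array([-62.6,  -3.9]), array([-26.6,  -8.3]), array([-61.5,   6.6]), array([-20.9,   3.9])] [-42.   -0.4]
44.71465084287251 4.1038754726369415
36.26789213615812 6.968256741378545
40.68967928111501 3.80470818740419
[-41.083907     0.42295633]
0 0.1 [ 0.  0. -1.] [ -1.  33. 104.  -0.  44. -81.]
0 0.5 [ 0.  0. -1.] [ -1.  33. 104.  -0.  44. -58.]
0 1.05 [ 0.  0. -1.] [ -1.  33. 104.  -0.  44. -27.]
15 0.1 [-0.26  0.04 -0.97] [ -2.  38.  92.   2.  65. -84.]
15 0.5 [-0.22  0.14 -0.97] [ -5.  37.  94.   8.  62. -67.]
15 1.05 [-0.11  0.23 -0.97] [ -9.  35.  99.  15.  55. -45.]
20 0.1 [-0.34  0.06 -0.94] [ -3.  40.  88.   3.  71. -84.]
20 0.5 [-0.29  0.18 -0.94] [ -7.  39.  91.   9.  68. -69.]
20 1.05 [-0.15  0.31 -0.94] [-11.  37.  97.  18.  59. -49.]
25 0.1 [-0.42  0.07 -0.91] [ -3.  43.  84.   3.  78. -84.]
25 0.5 [-0.36  0.23 -0.91] [ -8.  41.  88.  11.  74. -70.]
25 1.05 [-0.18  0.38 -0.91] [-14.  39.  96.  21.  64. -52.]
```

The cover is at about 1.34 rad. The knob axis measures (-41, 0) and the bar angle ≈0.08 rad. I'll grip it loosely (opening just over the bar thickness), with the hand tilted back 22° to stay clear of the cover.

```bash
cat >> h.py <<'E'
KX,KY=-40.7,0.1
def knobpose(k,z=69.,tilt=22.,dx=0,dy=0):
    R=tool(np.pi+YAW-k)@cv2.Rodrigues(np.array([0,-np.deg2rad(tilt),0.]))[0]
    p=O+EX*(KX+dx)/1e3+EY*(KY+dy)/1e3
    return np.array([*p,z/1e3])+R[:,2]*GD, R
E
python3 - <<'E'
from rig import arm; from h import *
k=.085
p,R=knobpose(k,140); print(R[:,2].round(2),arm.solve_ik(p,R))
for kk in (.5,1.1): print(arm.solve_ik(*knobpose(kk)).round(0))
arm.move_to(p,R)
p,R=knobpose(k,100); arm.move_l(p,R,feed=.12)
c=arm.get_calibration("wrist");save(arm.snapshot("wrist"),"w11");save(arm.snapshot("scene"),"s11")
print(arm.current_t(),arm.current_ee_pos().round(4),p.round(4),arm.current_force().round(2))
s=cv2.imread("pics/s11.png")
cv2.imwrite("pics/s11c.png",cv2.resize(s[85:235,180:330],None,fx=4,fy=4,interpolation=cv2.INTER_CUBIC))
E
```

```text
[ 0.37 -0.06 -0.93] [  1.78468724  20.7947661  117.34631399 -11.36726376  20.57351275
 -69.44565838]
[  9.  31. 117. -45.  20.  -8.]
[ 13.  34. 108. -35.  40.  18.]
29.4667 [0.5098 0.051  0.0835] [0.5091 0.0511 0.0826] [0.06 0.63 0.88]
```

View pics/w11.png

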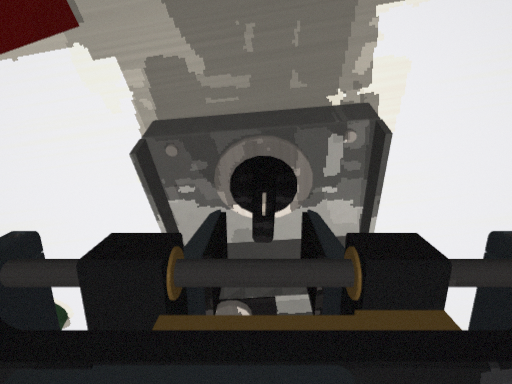

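View pics/s11c.png

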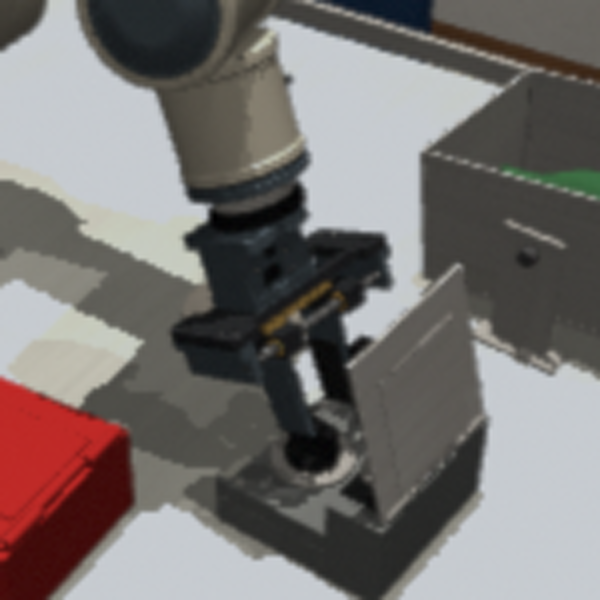

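The bar at (264,215) is centred between the fingers and lined up with the jaws. I'll go down and close loosely.

```bash
python3 - <<'E'
from rig import arm; from h import *
k=.085; f0=arm.current_force()
for z in (80,69):
    p,R=knobpose(k,z); arm.move_l(p,R,feed=.08); f=arm.current_force()-f0; print(z,arm.current_t(),f.round(2))
    if np.linalg.norm(f)>8: raise SystemExit
arm.sleep(.1);f0=arm.current_force();m0=arm.current_torque()
for w in (.02,.0158):
    arm.grip(w); print(arm.current_t(),arm.current_width(),(arm.current_force()-f0).round(2),(arm.current_torque()-m0).round(2))
np.save("fm0.npy",np.r_[f0,m0])
save(arm.snapshot("wrist"),"w12")
E
```

```text
80 29.8667 [ 0.5  -0.92 -1.23]
69 30.1583 [ 0.62 -0.14 -1.28]
30.8333 0.019508066446484295 [ 0.32 -0.64  0.09] [ 0.   -0.03 -0.02]
31.1333 0.015946769188351386 [1.05 0.09 0.2 ] [-0.05 -0.01 -0.05]
```

View pics/w12.png

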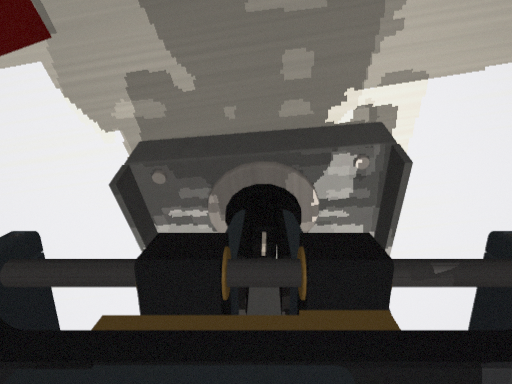

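```bash
python3 - <<'E'
from rig import arm; from h import *
f0,m0=np.split(np.load("fm0.npy"),2)
k=.085
while k<.90:
    k=min(k+.07,.90)
    p,R=knobpose(k); arm.move_l(p,R,feed=.05)
    f=arm.current_force()-f0;m=arm.current_torque()-m0
    print(round(k,3),round(arm.current_t(),2),f.round(1),m.round(2),round(arm.current_width(),4))
    if np.linalg.norm(f)>12 or abs(m[2])>.6: print("STOP");break
save(arm.snapshot("scene"),"s13");save(arm.snapshot("wrist"),"w13")
s=cv2.imread("pics/s13.png")
cv2.imwrite("pics/s13c.png",cv2.resize(s[85:235,180:330],None,fx=4,fy=4,interpolation=cv2.INTER_CUBIC))
E
```

```text
0.155 31.53 [ 0.4 -4.   0.9] [-0.66 -0.11 -0.14] 0.016
0.225 31.82 [-0.5 -2.6  1.6] [-0.61 -0.08 -0.24] 0.0158
0.295 32.08 [-0.6 -2.   1.2] [-0.48 -0.14 -0.22] 0.0158
0.365 32.33 [-0.3 -0.9  1.5] [-0.38 -0.13 -0.13] 0.0155
0.435 32.58 [-0.1 -1.2  1. ] [-0.19 -0.07 -0.05] 0.0155
0.505 32.83 [ 0.  -1.1 -0.4] [ 0.04 -0.05 -0.06] 0.0156
0.575 33.08 [ 0.5 -0.6  0.7] [ 0.08 -0.2   0.05] 0.0159
0.645 33.33 [2.2 0.6 0.9] [ 0.07 -0.34  0.09] 0.016
0.715 33.58 [ 2. -0.  1.] [ 0.09 -0.53  0.14] 0.0159
0.785 33.83 [3.7 0.8 1.2] [ 0.02 -0.67  0.2 ] 0.0161
0.855 34.08 [3.6 1.5 1.1] [ 0.06 -0.78  0.24] 0.0157
0.9 34.33 [4.4 0.3 2.6] [ 0.05 -0.95  0.28] 0.0157
```

View pics/s13c.png

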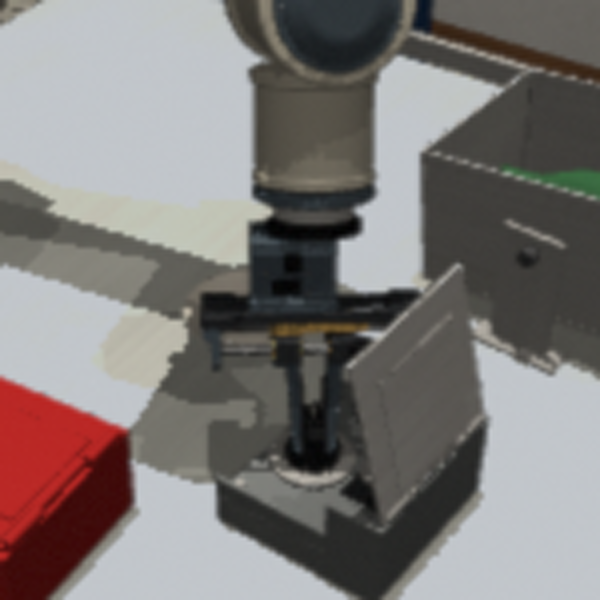

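View pics/w13.png

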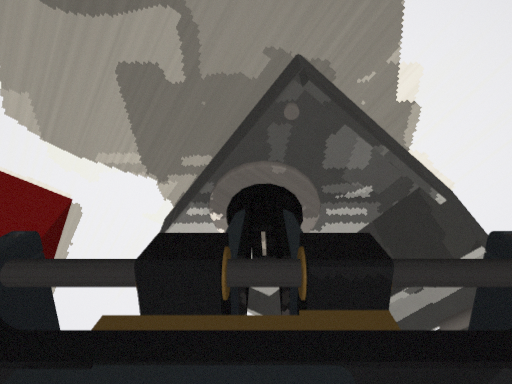

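```bash
python3 - <<'E'
from rig import arm; from h import *
f0,m0=np.split(np.load("fm0.npy"),2)
k=.90;base=None
for i in range(9):
    k=round(k+.025,3)
    if k>1.09: break
    p,R=knobpose(k,dx=.4); arm.move_l(p,R,feed=.05); arm.sleep(.03)
    f=np.mean([arm.current_force() for _ in range(3)],0)-f0;m=np.mean([arm.current_torque() for _ in range(3)],0)-m0
    mz=m[2]-np.cross(R[:,2]*.21,f)[2]
    if base is None: base=mz
    print(k,round(arm.current_t(),2),f.round(1),m.round(2),"mz %.3f"%mz,round(arm.current_width(),4))
    if abs(mz-base)>.35 or np.linalg.norm(f)>14: print("STOP");break
save(arm.snapshot("wrist"),"w14")
E
```

```text
0.925 34.72 [3.5 2.1 3. ] [ 0.28 -0.82  0.32] mz -0.003 0.0161
0.95 35.0 [3.3 1.8 2.7] [ 0.25 -0.85  0.34] mz 0.038 0.0162
0.975 35.28 [3.  2.5 4.2] [ 0.22 -0.86  0.3 ] mz -0.009 0.0158
1.0 35.57 [3.7 1.6 3.6] [ 0.23 -0.83  0.27] mz -0.042 0.0162
1.025 35.85 [3.9 2.1 2.4] [ 0.21 -0.87  0.23] mz -0.118 0.0157
1.05 36.13 [3.8 4.  2.4] [ 0.43 -0.97  0.41] mz 0.003 0.0156
1.075 36.42 [4.4 4.1 3. ] [ 0.66 -1.01  0.98] mz 0.533 0.016
STOP
```

The stop is felt at commanded 1.075, where the moment jumps. I'll ease off within the slack, open, withdraw and look.

```bash
python3 - <<'E'
from rig import arm; from h import *
p,R=knobpose(1.05,dx=.4); arm.move_l(p,R,feed=.05); arm.grip(.04)
print(arm.current_t(),arm.current_force().round(1),arm.current_width())
arm.move_l(p-R[:,2]*.09,R,feed=.12); e=arm.current_ee_pos()
arm.move_l(np.array([e[0]-.04,e[1],e[2]+.12]),R,feed=.2)
print(arm.current_t(),arm.current_ee_pos().round(3))
arm.move_to(np.array([.56,.045,.40]),RB); arm.sleep(.2)
c=arm.get_calibration("wrist");np.save("cw15.npy",c["cam_to_world"]);save(arm.snapshot("wrist"),"w15");save(arm.snapshot("scene"),"s15")
print(arm.current_t())
s=cv2.imread("pics/s15.png")
cv2.imwrite("pics/s15c.png",cv2.resize(s[85:235,180:330],None,fx=4,fy=4,interpolation=cv2.INTER_CUBIC))
im=cv2.imread("pics/w15.png")
for q in ((-40,0,74),(47,-30,85)): print(proj(c,[*(O+EX*q[0]/1e3+EY*q[1]/1e3),q[2]/1e3]))
E
```

```text
37.275 [1.  0.9 0.5] 0.03995546285100924
38.9583 [0.45  0.076 0.254]
40.7083
[265.49122199 120.62547043]
[247.04978159 175.45376494]
```

View pics/w15.png

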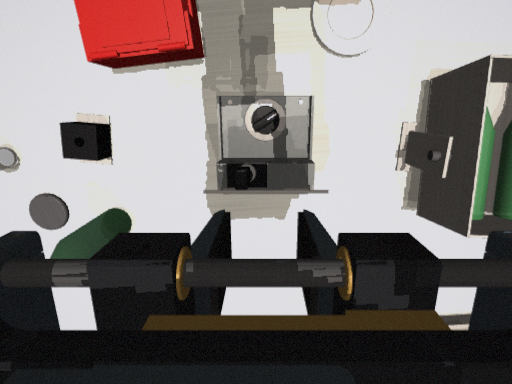

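View pics/s15c.png

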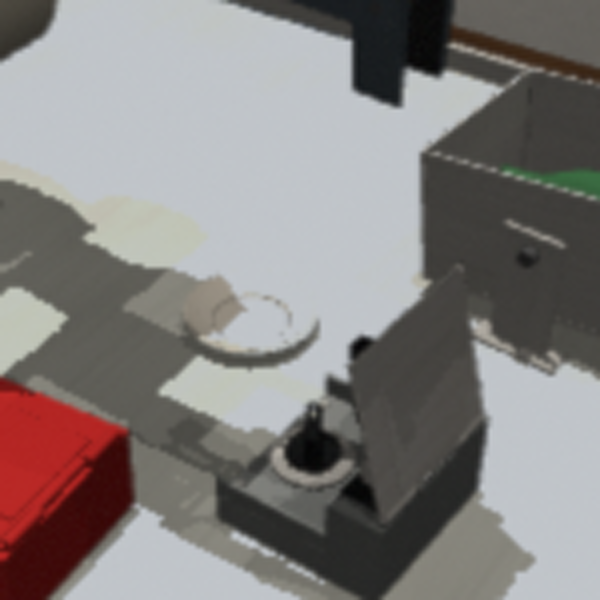

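Pin and cover are unchanged, and the knob at (265,120) is clearly turned. I'll measure its angle.

```bash
python3 - <<'E'
import cv2
im=cv2.imread("pics/w15.png")
cv2.imwrite("pics/w15c.png",cv2.resize(cv2.convertScaleAbs(im[92:148,230:300],alpha=2.8,beta=10),None,fx=10,fy=10,interpolation=cv2.INTER_CUBIC))
E
```

```text
(no output)
```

View pics/w15c.png

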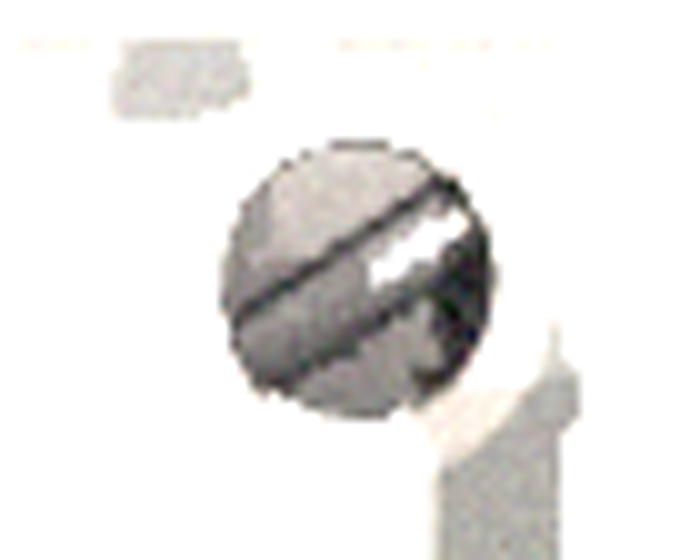

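```bash
python3 - <<'E'
from rig import arm; from h import *
c=arm.get_calibration("wrist"); c=dict(c,cam_to_world=np.load("cw15.npy"))
g=lambda u,v:(230+(u+.5)/10-.5,92+(v+.5)/10-.5)
P=lambda u,v:tobox(onz(c,g(u,v),.074))
for a,b in (((438,183),(238,318)),((440,262),(275,385))):
    d=P(*b)-P(*a); print(np.arctan2(-d[1],d[0]))
s=arm.get_calibration("scene")
E
```

```text
0.9899567863644815
0.9400508040411641
```

```bash
python3 - <<'E'
from rig import arm; from h import *
p=np.array([*(O+EX*-.012+EY*.0),.235]); arm.move_to(p,RB); arm.sleep(.2)
c=arm.get_calibration("wrist");np.save("cw16.npy",c["cam_to_world"]);im=arm.snapshot("wrist");save(im,"w16")
q=proj(c,[*(O+EX*-.04),.074]);print(arm.current_t(),q)
x0,y0=int(q[0])-35,int(q[1])-28;print(x0,y0)
cv2.imwrite("pics/w16c.png",cv2.resize(cv2.convertScaleAbs(im[y0:y0+56,x0:x0+70,::-1],alpha=2.8,beta=10),None,fx=10,fy=10,interpolation=cv2.INTER_CUBIC))
E
```

```text
41.6667 [263.55243163 151.74786701]
228 123
```

View pics/w16c.png

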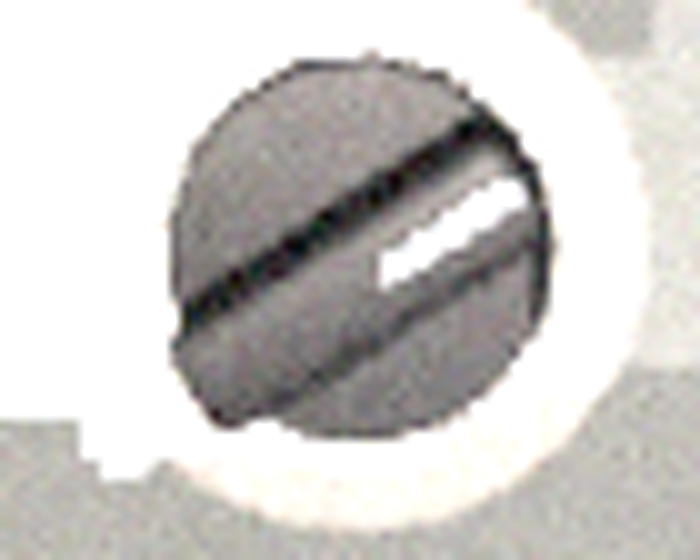

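```bash
python3 - <<'E'
from rig import arm; from h import *
c=arm.get_calibration("wrist"); c=dict(c,cam_to_world=np.load("cw16.npy"))
g=lambda u,v:(228+(u+.5)/10-.5,123+(v+.5)/10-.5)
P=lambda u,v:tobox(onz(c,g(u,v),.074))
for a,b in (((480,152),(190,328)),((540,240),(250,412)),((515,185),(385,272))):
    d=P(*b)-P(*a); print(np.arctan2(-d[1],d[0]),np.linalg.norm(d))
E
```

```text
1.026728393200038 37.115849256513584
1.0320834488751534 37.15903306243352
0.9799177260839574 17.00845743672035
```

The bar reads about 1.01 rad, which is at the stop. I'll move clear, take a last look and hand in.

```bash
python3 - <<'E'
from rig import arm; from h import *
e=arm.current_ee_pos(); arm.move_l(np.array([e[0]-.04,e[1],.36]),RB,feed=.15); arm.sleep(.3)
save(arm.snapshot("scene"),"s17"); print(arm.current_t())
a=cv2.imread("pics/s17.png").astype(int);b=cv2.imread("pics/s4.png").astype(int)
for n,(u,v) in dict(bottle=(256,290),saucer=(242,165),glass=(164,324),lid=(216,335)).items():
    print(n,np.abs(a-b)[v-12:v+12,u-15:u+15].mean().round(1))
E
```

```text
43.0417
bottle 1.3
saucer 29.1
glass 2.2
lid 1.4
```

View pics/s17.png

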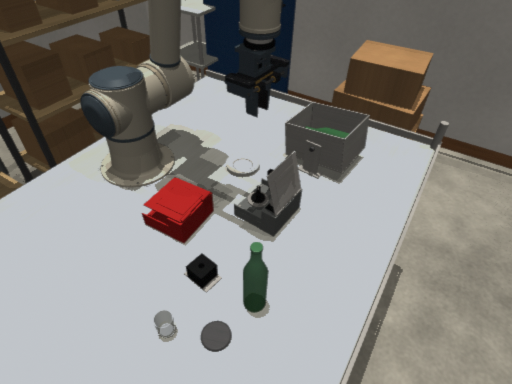

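The saucer is still at (242,164), as in the first picture; the difference there comes from the gripper being in front of it and the shadows. Everything else is in place and the arm is clear.

```bash
python3 -c "
from rig import arm; arm.sign_off(); print(arm.current_t())"
```

```text
the job is handed in; nothing more can be done
the job is handed in; nothing more can be done
```

The brake is set and the job is handed in, at about 43 s of the 72 s allowed. No verdict was reported back.

**What I did**
- I took the pin from its holder, hooked its collar under the grey box's cover and swung the cover past upright.
- I found the socket hole with the wrist camera at about box (44, -30) mm. The pin went in without side load until the collar landed, with a push of about 10 N.
- I let go of the pin and the cover came to rest on it.
- I turned the knob with a loose hold until I felt the stop. The turning moment there jumped to about 0.5 N m, so I backed off at once and withdrew.

**Last checks**
- **Cover:** it leaned on the pin at about 1.34 rad after I let go (1.36 and 1.32 from its two corners). It looked unchanged in the last pictures; I did not measure it again.
- **Knob:** a close view gave 0.98 to 1.03 rad. An earlier, more distant view gave 0.94 and 0.99, which disagrees slightly. The close view and the felt stop both say it is home.
- **Other items:** the bottle, shot glass and tin lid are unchanged in the pictures. The picture comparison flagged the saucer, but it is in the same place, with only shadows and the gripper in the earlier picture differing.
- **Arm:** clear of everything when I handed in.

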